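Close the bearing tin with its nested lids and lift the cover alone

ROBOT

A 6-joint arm with a two-finger parallel gripper is mounted at the origin on the work surface. World frame = base frame: x ahead of the robot, y to its left, z up, the work surface at z = 0. Lengths are in m, angles in rad, forces in N, time in s.
With the tool pointing down it reaches from about 0.375 to 0.75 m from the base axis. Payload 9 kg.
Tool frame: the origin (TCP) lies midway between the tips of the shut fingers; the grasp point (between the pads) lies 19 mm behind it; y points along the fingers, x is the direction in which the jaws open and shut, and the axes are right-handed (so a half turn about y gives the same grasp; the last joint's range is limited). The gripper opens to 85 mm and grips with 20 to 120 N. Pads are 22 mm wide; open, the fingers measure 114 mm over their backs; the gripper's body (76 mm by 85 mm) begins 54 mm behind the grasp point. The pads swing forward as they close: fully open they stand 13 mm farther back than shut.
Start: joints at [-1.334, 0.104, 0.097, 1.564, 0, 1.353], TCP at [0.264, -0.539, 0.231] pointing down, gripper open.
Joint ranges: [-2.99, 2.99], [-0.84, 1.86], [-1.1, 1.16], [-1.84, 2.11], [-1.51, 1.56], [-3.14, 3.14]. Speed limits (rad/s): [2.22, 2.22, 2.57, 3.14, 3.14, 3.14].

INTERFACE

Orientations are given as a rotation vector (axis times angle).
In Python, from workcell import manip, snapshot, get_calibration gives the robot as it stands.
- The arm moves only by the tool drive_tool, never from a script. Its argument "series" is a list of rows, each an object with "hand": the finger opening in m, from 0 to 0.0854; "linear": the shift along the tool's x, y, z in m, a list of three; "twist": the turn, a rotation vector about the tool's x, y, z in degrees, a list of three. In form: [{"hand": hand, "linear": [x, y, z], "twist": [wx, wy, wz]}, ...]. A call has 1 to 5 rows; each row shifts and turns the commanded pose from where the row before left it, along the tool's axes as they then stand; what a row does not reach is not made up. A row lasts 1/10 s, in which the tool goes at most 50 mm and 8.59 degrees, less where a joint would pass 70% of its speed; a pose out of reach is approached as far as the arm can. A call is refused whole if a number of a shift passes 0.05 or a number of a turn 8.59, either way. A call with a gripper value outside its range is refused whole. The fingers move at their own pace and stop on an object; "newtons" is the grip in N (left out, the last holds). Time passes only in rows, so rows that do not move let the fingers close. It gives the time, the measured TCP pose, the force and the opening at its end, in the units of the state.
- manip.observe(): the state, without advancing time (a new reading comes with each control period).
- snapshot(name): name is "side" or "top" or "wrist"; returns the picture (400x640x3 uint8, red, green, blue); there is no depth.
- get_calibration(name): a dict with "fx", "fy", "cx", "cy" (pixels), "R" (3x3) and "t" (3): a world point X has camera coordinates R X + t. Camera axes: x right, y down, z forward; pixel columns grow to the right and rows downward; lengths in m; the calibration is good to about 2 mm. A picture is of the moment at which its call begins: read the wrist's pose just before it. get_calibration takes no time and is no camera call; for the wrist camera it gives the pose at the moment of the call.
- manip.sign_off(): hands the job in, once; it reports no verdict.
The state is a dict: "time_s": time; "q": joint angles; "dq": joint speeds; "tau": joint torques, N m; "tool_pos": TCP position; "tcp_rot": TCP orientation; "force": force on the tool from outside, world axes, zero at the start; "torque": the same for the moment, N m; "opening": finger opening in m.
Only numpy, scipy, OpenCV 4.12 (cv2) and the standard library are available. Lean on these libraries where they do the work, as an engineer would, in place of code of your own. Each camera call takes 0.05 s, during which the arm holds its last target.

TASK

Close the open bearing tin: pick up its two nested lids together, the inner lid with the cover lying on it, carry them as one to the tin and lower them, without dropping, until the inner lid sits fully home in the mouth. Then let go of the inner lid, take the cover by its bow handle and lift it off alone, leaving the inner lid seated as it is so that its seat can be checked. Finish while still holding the cover level above the tin, about 10 cm up, and leave the other things on the bench where they are.

Things in the scene. Friction and masses are not known exactly. Their poses are not given: they have to be found in the camera images.
- tin_mouth (a point): Centre of the mouth, at rim level (60 mm above the bench), of the open bearing tin: grey painted sheet steel, fixed to the bench, a row of ball bearings inside. 176 mm long (x) by 52 mm wide (y) outside, walls 2 mm, so the mouth is 172 x 48 mm. x along the length, y across, z up.
- inner_rim (a point): Centre of the inner lid's rim block, half-way up: 23 mm above the bench at the start, 7 mm above tin_mouth when fully home (rim block resting on the tin's edge). x along the length, y across, z up. Only in the cover's two finger cut-outs is the rim bare: there it can be pinched across y (58 mm wide) from above; pinched so, it carries the cover on it.
- cover_handle (a point): Middle of the cover's bow handle, on the axis of its bar: a round steel bar 9 mm thick along x, straight for 52 mm, 26 mm above the cover's upper face and 35 mm above inner_rim while nested. Pinch it across y from above. x along the cover's length, y across, z up.
- inner_lid: Inner lid, bare sheet steel, loose, about 0.2 kg: a rim block 182 x 58 mm (x, y), 14 mm high, over a plug 167.5 x 43.5 mm reaching 16 mm below it, which enters the tin's mouth with about 2 mm of play all round; either way round fits. Origin at the centre of the plug's underside, 23 mm below inner_rim, same axes.
- cover: Cover (outer lid), grey painted sheet steel, loose, about 0.24 kg, 190 x 66 mm (x, y), lies on the inner lid with 2 mm play all round. Its skirt hangs 23 mm below the top sheet's underside and passes well outside the tin's walls. Mid-way along each long side a cut-out 64 mm long leaves the top sheet 54 mm wide. Origin: centre of the top sheet's underside, 28 mm below cover_handle.
- bearing: Bystander: loose ball bearing lying flat, 62 mm across, 16 mm high; origin at the centre of its underside.
- channel: Bystander: red steel channel offcut, 50 mm wide (x), 170 mm long (y), 38 mm high, open side up; origin at the centre of its underside.
- carton: Bystander: cardboard carton 130 x 100 x 80 mm; origin at the centre of its underside.
- oiler: Bystander: dark oil can 66 mm across with a brass spout up to 145 mm high; origin at the centre of its underside.

How it is judged:
By the outcome, as a careful person would: the job done as asked, in the order asked, and still so for the second after the job is handed in, while the arm keeps its last pose, push and grip.
It also fails if it takes over 54 s, if anything falls off the work surface, if the arm or the gripper's body presses on something with over 40 N, if the wrist force passes 120 N, or if a joint passes its speed limit or range.

## Working session

There is one attempt and no reset: what is moved stays moved. The work goes in short steps, Python scripts to look and compute and a tool call to move; the robot and the scene stay as the last step left them, time stands still between calls to the robot, and variables do not carry over. Pictures are saved under pics/ and viewed, and the job is handed in when it is done.

Besides the shell and the picture viewer there is one more tool, called as name([rows], argument=value, ...), one row to a line, values as JSON. drive_tool: Moves the arm, as the interface text tells. Its arguments: {"type":"object","properties":{"series":{"type":"array","items":{"type":"object","properties":{"hand":{"type":"number"},"linear":{"type":"array","items":{"type":"number"}},"twist":{"type":"array","items":{"type":"number"}}}}},"newtons":{"type":"number"}},"required":["series"]}

```bash
mkdir -p pics; ls
python3 - <<'E'
from workcell import manip, snapshot, get_calibration
import cv2
print(manip.observe())
for n in ("side","top","wrist"):
    c=get_calibration(n); print(n,c)
    im=snapshot(n); cv2.imwrite(f"pics/{n}0.png",im[:,:,::-1])
E
```

```text
pics
{'time_s': 0.0, 'q': array([-1.33371908e+00,  1.04741166e-01,  9.64557972e-02,  1.56393109e+00,
       -2.71207612e-06,  1.35309810e+00]), 'dq': array([-0.00068745,  0.00062389,  0.00050123, -0.00029008,  0.00039224,
        0.00075318]), 'tau': array([-5.98230563e-04, -5.56930661e+01,  5.03652585e+01,  1.67678803e-02,
       -5.03490774e-04,  1.72342533e-05]), 'tool_pos': array([ 0.26347994, -0.53865889,  0.23049042]), 'tcp_rot': array([-1.38965969,  0.86873987, -0.86707491]), 'force': array([ 0.16010388,  0.27127036, -0.64745309]), 'torque': array([ 0.01444428,  0.0042929 , -0.0652929 ]), 'opening': 0.08499845592370599}
side {'fx': 450.6910305004376, 'fy': 450.6910305004376, 'cx': 315.1793683448372, 'cy': 195.64782018759294, 'R': array([[-0.96486396, -0.26219738,  0.01703168],
       [-0.18034715,  0.61373323, -0.76863934],
       [ 0.19108231, -0.74470401, -0.63945562]]), 't': array([0.56038118, 0.15409409, 1.0812738 ])}
top {'fx': 516.3141050876284, 'fy': 516.3141050876284, 'cx': 314.8353336061898, 'cy': 199.3349478087353, 'R': array([[-0.02894671, -0.99936656,  0.02070169],
       [-0.98243389,  0.02462444, -0.18497916],
       [ 0.18435222, -0.02569258, -0.98252438]]), 't': array([0.0076946 , 0.57574139, 1.17573133])}
wrist {'fx': 321.03634396513434, 'fy': 321.03634396513434, 'cx': 319.4147622559942, 'cy': 201.98531031711443, 'R': array([[ 0.43922272, -0.89837592, -0.00203011],
       [-0.8507003 , -0.41663801,  0.32050237],
       [-0.28877743, -0.13904491, -0.94724554]]), 't': array([-0.59967235, -0.04030729,  0.38072792])}
```

View pics/side0.png

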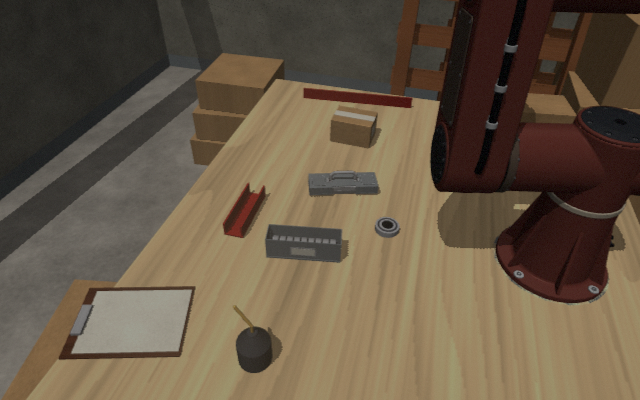

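View pics/top0.png

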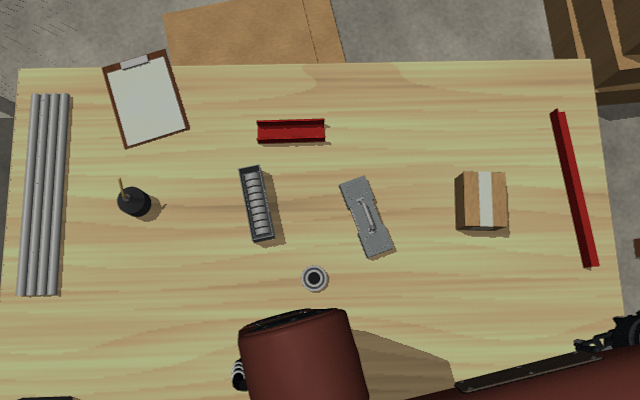

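View pics/wrist0.png

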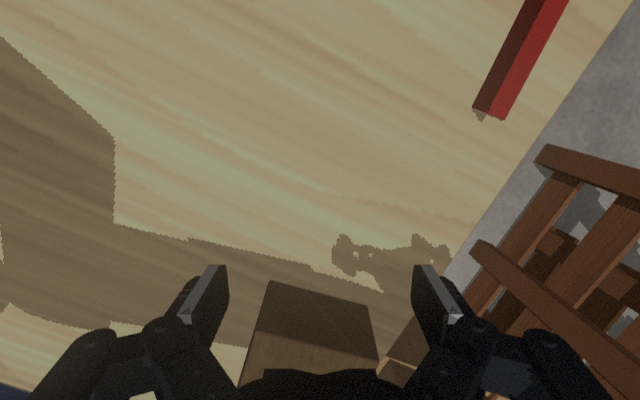

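The top view shows the nested lids near (367,217), the open tin near (257,204), the carton at (481,200), the bearing at (314,278) and the channel at (291,131). The side view has the lids at (343,184) and the tin at (304,244). The wrist camera sees neither the lids nor the tin yet. I'll enlarge the crops.

Run:
```python
import cv2
a=cv2.imread("pics/top0.png"); s=cv2.imread("pics/side0.png")
cv2.imwrite("pics/top0_lid.png",cv2.resize(a[170:265,330:405],None,fx=6,fy=6,interpolation=cv2.INTER_CUBIC))
cv2.imwrite("pics/top0_tin.png",cv2.resize(a[160:250,230:290],None,fx=6,fy=6,interpolation=cv2.INTER_CUBIC))
cv2.imwrite("pics/side0_c.png",cv2.resize(s[165:270,260:385],None,fx=5.5,fy=5.5,interpolation=cv2.INTER_CUBIC))
from workcell import manip
from scipy.spatial.transform import Rotation as R
o=manip.observe(); print(R.from_rotvec(o['tcp_rot']).as_matrix().round(3))
```

```text
[[ 0.439 -0.     0.898]
 [-0.898  0.001  0.439]
 [-0.001 -1.     0.   ]]
```

View pics/top0_lid.png

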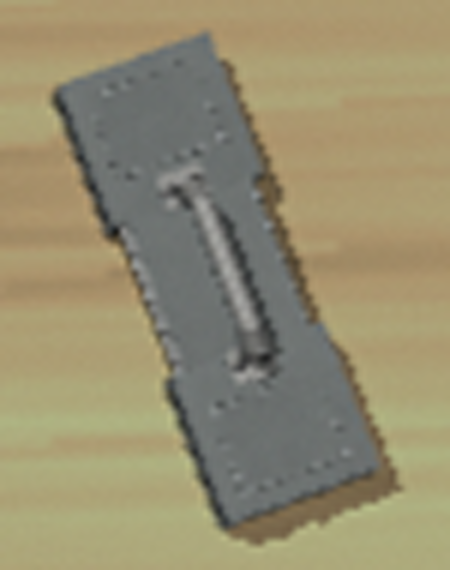

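View pics/top0_tin.png

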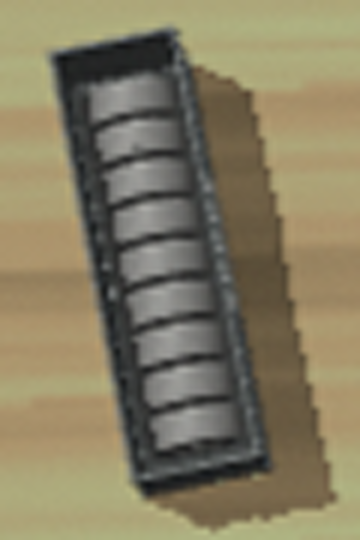

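View pics/side0_c.png

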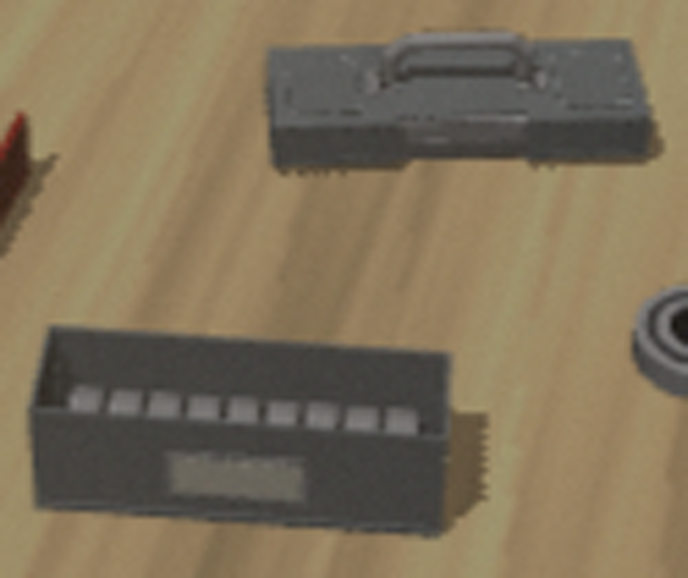

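In the enlargements (crop pixels) the cover corners, the handle and the tin rim corners are clear: top view cover (55,87), (210,35), (378,467), (225,527); tin (52,55), (177,32), (270,463), (139,487). The same corners can be read in the side crop. I'll triangulate them.

```bash
cat > h.py <<'E'
import numpy as np, cv2
from workcell import manip, snapshot, get_calibration
from scipy.spatial.transform import Rotation as Ro
def P(c): return np.array([[c['fx'],0,c['cx']],[0,c['fy'],c['cy']],[0,0,1]])@np.c_[c['R'],c['t']]
def tri(c1,p1,c2,p2):
    X=cv2.triangulatePoints(P(c1),P(c2),np.array(p1,float).T,np.array(p2,float).T); return (X[:3]/X[3]).T
def atz(c,p,z):
    R,t=c['R'],np.array(c['t']); C=-R.T@t; out=[]
    for u,v in p:
        d=R.T@np.array([(u-c['cx'])/c['fx'],(v-c['cy'])/c['fy'],1]); out.append(C+d*(z-C[2])/d[2])
    return np.array(out)
def un(p,f,o): return (np.array(p,float)+.5)/f-.5+np.array(o)
def proj(c,X):
    p=(P(c)@np.c_[np.atleast_2d(X),np.ones(len(np.atleast_2d(X)))].T).T; return p[:,:2]/p[:,2:]
E
cat > m1.py <<'E'
from h import *
t,s=get_calibration('top'),get_calibration('side')
np.set_printoptions(precision=4,suppress=True)
def rep(n,tp,sp,z):
    X=tri(t,tp,s,sp); print(n,X,'mean',X.mean(0))
    for c,p in((t,tp),(s,sp)):
        Y=atz(c,p,z); m=Y.mean(0); l=(Y[0]+Y[1]-Y[2]-Y[3])/2; w=(Y[0]+Y[3]-Y[1]-Y[2])/2
        print(' atz',m[:2],'L',np.hypot(*l[:2]),np.degrees(np.arctan2(l[1],l[0])),'W',np.hypot(*w[:2]),np.degrees(np.arctan2(w[1],w[0])))
rep('lid',un([(55,87),(210,35),(378,467),(225,527)],6,(330,170)),un([(273,122),(268,48),(632,40),(652,117)],5.5,(260,165)),.032)
rep('tin',un([(52,55),(177,32),(270,463),(139,487)],6,(230,160)),un([(32,408),(50,328),(452,352),(447,437)],5.5,(260,165)),.06)
# handle ends / mid
tp=un([(200,195),(232,262),(260,345)],6,(330,170)); sp=un([(398,45),(460,42),(525,45)],5.5,(260,165))
print('handle',tri(t,tp,s,sp)); print(atz(t,tp,.058)); print(atz(s,sp,.060))
E
python3 m1.py
```

```text
lid [[ 0.6162 -0.0678  0.0331]
 [ 0.6374 -0.1326  0.0278]
 [ 0.4579 -0.1913  0.0293]
 [ 0.4364 -0.1288  0.0302]] mean [ 0.537  -0.1301  0.0301]
 atz [ 0.5367 -0.1298] L 0.18874572243807494 18.458402578104376 W 0.06661768465276334 108.50142473365891
 atz [ 0.5365 -0.1276] L 0.18936233408727277 18.11284274888851 W 0.06265752549006279 108.26865293350613
tin [[0.6542 0.1735 0.056 ]
 [0.6634 0.1238 0.0543]
 [0.4901 0.0892 0.054 ]
 [0.4815 0.1402 0.0547]] mean [0.5723 0.1317 0.0548]
 atz [0.5708 0.1312] L 0.17670693253288428 11.073766767840029 W 0.05094009692076371 99.18177668880507
 atz [0.5715 0.1367] L 0.1737359423801663 10.94674099595319 W 0.049815751277161494 100.57781226086296
handle [[ 0.5666 -0.1224  0.0521]
 [ 0.5384 -0.1339  0.0521]
 [ 0.506  -0.1437  0.0498]]
[[ 0.5654 -0.1217  0.058 ]
 [ 0.5383 -0.1331  0.058 ]
 [ 0.505  -0.1426  0.058 ]]
[[ 0.5647 -0.1121  0.06  ]
 [ 0.5356 -0.1233  0.06  ]
 [ 0.5039 -0.1301  0.06  ]]
```

drive_tool([
  {"hand": 0.085,"linear": [0,0,0],"twist": [0,7.7,0]},
  {"hand": 0.085,"linear": [-0.025,-0.002,0.032],"twist": [0,0,0]},
  {"hand": 0.085,"linear": [-0.025,-0.002,0.032],"twist": [0,0,0]},
  {"hand": 0.085,"linear": [-0.025,-0.002,0.032],"twist": [0,0,0]},
  {"hand": 0.085,"linear": [-0.025,-0.002,0.032],"twist": [0,0,0]},
])

```text
time_s: 0.65
tool_pos: [0.3541, -0.4024, 0.2391]
tcp_rot: [-1.344, 0.971, -0.97]
force: [0.8, -1.0, 0.1]
opening: 0.0851
```

drive_tool([
  {"hand": 0.085,"linear": [-0.025,-0.002,0.032],"twist": [0,0,0]},
  {"hand": 0.085,"linear": [-0.025,-0.002,0.032],"twist": [0,0,0]},
  {"hand": 0.085,"linear": [-0.025,-0.002,0.032],"twist": [0,0,0]},
  {"hand": 0.085,"linear": [-0.025,-0.002,0.032],"twist": [0,0,0]},
  {"hand": 0.085,"linear": [-0.025,-0.002,0.032],"twist": [0,0,0]},
])

```text
time_s: 1.15
tool_pos: [0.4667, -0.2332, 0.2493]
tcp_rot: [-1.344, 0.97, -0.97]
force: [0.9, -0.9, 0.4]
opening: 0.0849
```

drive_tool([
  {"hand": 0.085,"linear": [-0.025,-0.002,0.032],"twist": [0,0,0]},
  {"hand": 0.085,"linear": [-0.025,0,0.032],"twist": [0,0,0]},
  {"hand": 0.085,"linear": [-0.025,0,0.032],"twist": [0,0,0]},
  {"hand": 0.085,"linear": [0,0,0],"twist": [0,0,0]},
  {"hand": 0.085,"linear": [0,0,0],"twist": [0,0,0]},
])

```text
time_s: 1.65
tool_pos: [0.5337, -0.1326, 0.2509]
tcp_rot: [-1.345, 0.969, -0.968]
force: [-0.4, 0.3, 0.1]
opening: 0.0844
```

```bash
cat > w.py <<'E'
import sys,json
from h import *
n=sys.argv[1]; o=manip.observe(); c=get_calibration('wrist'); im=snapshot('wrist')
cv2.imwrite(f'pics/{n}.png',im[:,:,::-1])
json.dump(dict(c={k:(np.array(v).tolist()) for k,v in c.items()},p=o['tool_pos'].tolist(),r=o['tcp_rot'].tolist()),open(n+'.json','w'))
print(o['time_s'],o['tool_pos'],Ro.from_rotvec(o['tcp_rot']).as_matrix().round(4))
E
python3 w.py w1
```

```text
1.65 [ 0.5336692  -0.13260677  0.25094734] [[ 3.169e-01 -7.000e-04  9.485e-01]
 [-9.485e-01 -0.000e+00  3.169e-01]
 [-2.000e-04 -1.000e+00 -7.000e-04]]
```

View pics/w1.png

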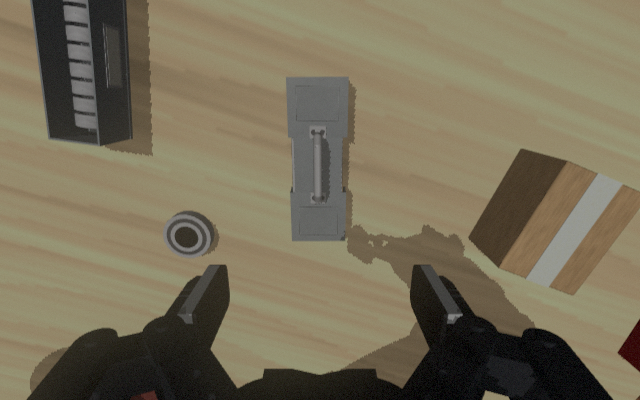

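The wrist view shows the lids at about (318,159), aligned with the tool, with the carton to the right and the tin at upper left. Next I'll take a second view from 100 mm lower for the height.

drive_tool([
  {"hand": 0.085,"linear": [0,0.03,0],"twist": [0,0,0]},
  {"hand": 0.085,"linear": [0,0.035,0],"twist": [0,0,0]},
  {"hand": 0.085,"linear": [0,0.035,0],"twist": [0,0,0]},
  {"hand": 0.085,"linear": [0,0,0],"twist": [0,0,0]},
  {"hand": 0.085,"linear": [0,0,0],"twist": [0,0,0]},
])

```text
time_s: 2.2
tool_pos: [0.533, -0.1342, 0.1519]
tcp_rot: [-1.344, 0.972, -0.971]
force: [0.9, -1.0, 0.6]
opening: 0.085
```

```bash
python3 w.py w2
python3 - <<'E'
import cv2
a=cv2.imread("pics/w1.png"); cv2.imwrite("pics/w1c.png",cv2.resize(a[65:250,255:385],None,fx=3.2,fy=3.2,interpolation=cv2.INTER_CUBIC))
a=cv2.imread("pics/w2.png"); cv2.imwrite("pics/w2c.png",cv2.resize(a[0:290,240:400],None,fx=2,fy=2,interpolation=cv2.INTER_CUBIC))
E
```

```text
2.2 [ 0.53297674 -0.13415608  0.1518692 ] [[ 3.136e-01 -6.000e-04  9.496e-01]
 [-9.496e-01  1.000e-04  3.136e-01]
 [-3.000e-04 -1.000e+00 -5.000e-04]]
```

View pics/w1c.png

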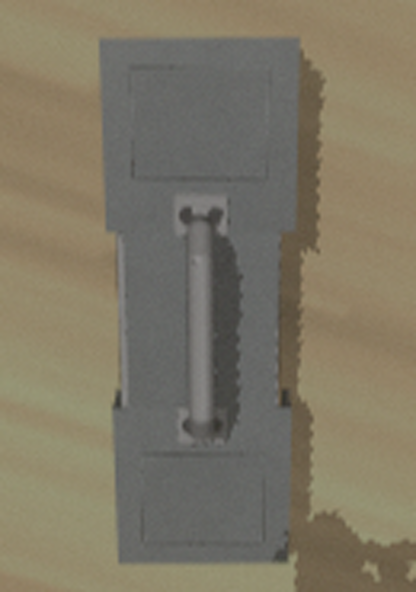

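View pics/w2c.png

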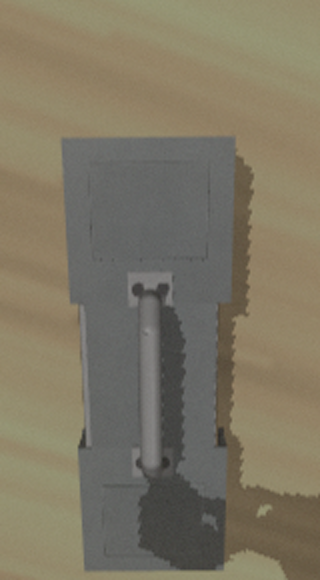

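The crops give the cover corners as w1c (99,38), (300,38), (290,562), (118,562) and w2c (62,138), (236,137), (225,571), (79,571). The bar runs near column 200 in w1c and 150 in w2c.

```bash
cat > m2.py <<'E'
from h import *
import json
np.set_printoptions(precision=4,suppress=True)
L=lambda n:(lambda d:{k:np.array(v) for k,v in d['c'].items()})(json.load(open(n+'.json')))
c1,c2=L('w1'),L('w2')
p1=un([(99,38),(300,38),(290,562),(118,562)],3.2,(255,65)); p2=un([(62,138),(236,137),(225,571),(79,571)],2,(240,0))
X=tri(c1,p1,c2,p2);print(X,X.mean(0))
for c,p in((c1,p1),(c2,p2)):
    Y=atz(c,p,.032); m=Y.mean(0); l=(Y[0]+Y[1]-Y[2]-Y[3])/2; w=(Y[0]+Y[3]-Y[1]-Y[2])/2
    print(' atz',m[:2],'L',np.hypot(*l[:2]),np.degrees(np.arctan2(l[1],l[0])),'W',np.hypot(*w[:2]),np.degrees(np.arctan2(w[1],w[0])))
h1=un([(200,240),(200.5,322),(201,400)],3.2,(255,65));h2=un([(149,310),(149.5,385),(151,455)],2,(240,0))
print(atz(c1,h1,.058),atz(c2,h2,.058))
E
python3 m2.py
```

```text
[[ 0.6177 -0.0664  0.0237]
 [ 0.6379 -0.1293  0.0384]
 [ 0.4613 -0.1902  0.0353]
 [ 0.4417 -0.1265  0.0379]] [ 0.5396 -0.1281  0.0338]
 atz [ 0.5387 -0.129 ] L 0.18875518582878684 18.86102023366511 W 0.06611717853181398 108.48643548011368
 atz [ 0.5383 -0.1286] L 0.18923596899073625 18.405557093894014 W 0.06723435464251833 108.44165682150805
[[ 0.5693 -0.1183  0.058 ]
 [ 0.5438 -0.1269  0.058 ]
 [ 0.5183 -0.1356  0.058 ]] [[ 0.5705 -0.1179  0.058 ]
 [ 0.5431 -0.127   0.058 ]
 [ 0.5156 -0.1366  0.058 ]]
```

drive_tool([
  {"hand": 0.085,"linear": [-0.0034,0,0.0069],"twist": [0,0,0]},
  {"hand": 0.085,"linear": [0,0.035,0],"twist": [0,0,0]},
  {"hand": 0.085,"linear": [0,0.035,0],"twist": [0,0,0]},
  {"hand": 0.085,"linear": [0,0.03,0],"twist": [0,0,0]},
  {"hand": 0.085,"linear": [0,0,0],"twist": [0,0,0]},
])

```text
time_s: 2.75
tool_pos: [0.5376, -0.1268, 0.0487]
tcp_rot: [-1.345, 0.974, -0.966]
force: [-0.7, -0.4, 0.9]
opening: 0.0851
```

drive_tool([
  {"hand": 0.085,"linear": [0,0,0],"twist": [0,0,0]},
])

```text
time_s: 2.85
tool_pos: [0.5399, -0.1281, 0.053]
tcp_rot: [-1.344, 0.969, -0.971]
force: [-0.2, -0.2, 0.7]
opening: 0.0851
```

```bash
python3 w.py w3
```

```text
2.85 [ 0.53990056 -0.12812001  0.05302383] [[ 3.151e-01  1.200e-03  9.491e-01]
 [-9.491e-01 -6.000e-04  3.151e-01]
 [ 9.000e-04 -1.000e+00  9.000e-04]]
```

View pics/w3.png

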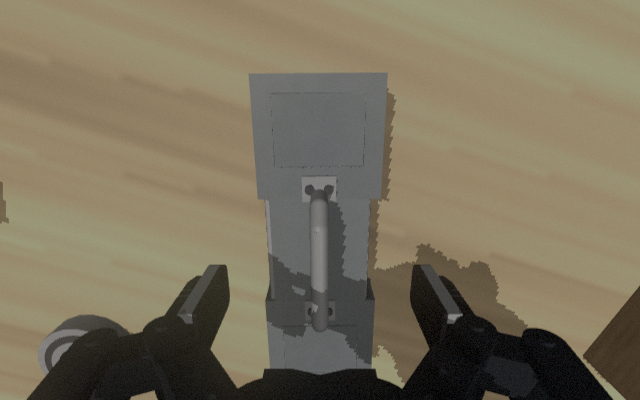

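The handle is at column 319 and the finger midpoint at 320, so the hand is centred. I'll descend now.

drive_tool([
  {"hand": 0.085,"linear": [0,0.015,0],"twist": [0,0,0]},
  {"hand": 0.085,"linear": [0,0.015,0],"twist": [0,0,0]},
  {"hand": 0.085,"linear": [0,0.01,0],"twist": [0,0,0]},
  {"hand": 0.085,"linear": [0,0,0],"twist": [0,0,0]},
])

```text
time_s: 3.3
tool_pos: [0.5376, -0.1273, 0.009]
tcp_rot: [-1.344, 0.973, -0.967]
force: [-0.0, 0.3, 0.1]
opening: 0.0851
```

drive_tool([
  {"hand": 0.085,"linear": [0,0,0],"twist": [0,0,0]},
])

```text
time_s: 3.4
tool_pos: [0.5387, -0.1278, 0.0109]
tcp_rot: [-1.344, 0.971, -0.969]
force: [0.2, -0.1, 1.7]
opening: 0.085
```

drive_tool([
  {"hand": 0.085,"linear": [0,0,0],"twist": [0,0,0]},
])

```text
time_s: 3.5
tool_pos: [0.5393, -0.1281, 0.0117]
tcp_rot: [-1.344, 0.969, -0.971]
force: [0.6, -0.6, -0.0]
opening: 0.0853
```

Run:
```python
from h import *
im=snapshot('side'); cv2.imwrite('pics/s1.png',cv2.resize(im[120:260,270:430,::-1],None,fx=4,fy=4,interpolation=cv2.INTER_CUBIC))
```

```text
(no output)
```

View pics/s1.png

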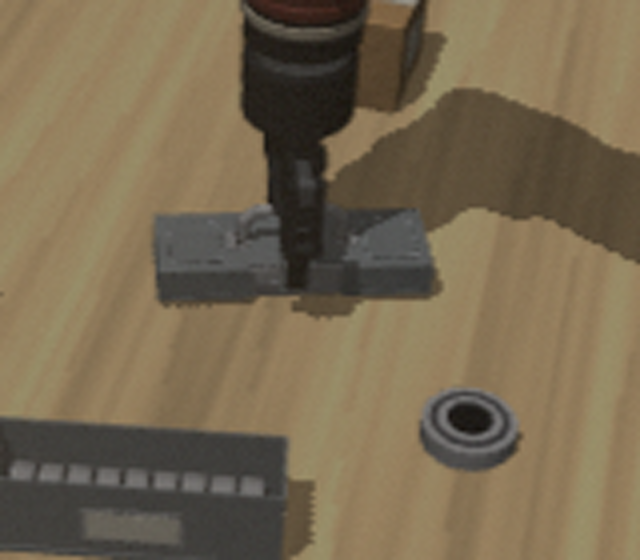

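The side crop shows the finger at column 296, inside the cut-out (255 to 345). I'll go 10 mm lower and close.

drive_tool([
  {"hand": 0.085,"linear": [0,0.005,0],"twist": [0,0,0]},
  {"hand": 0.085,"linear": [0,0.005,0],"twist": [0,0,0]},
  {"hand": 0.085,"linear": [0,0,0],"twist": [0,0,0]},
  {"hand": 0.062,"linear": [0,0,0],"twist": [0,0,0]},
  {"hand": 0.062,"linear": [0,0,0],"twist": [0,0,0]},
], newtons=60)

```text
time_s: 4.05
tool_pos: [0.5391, -0.128, 0.0013]
tcp_rot: [-1.344, 0.97, -0.97]
force: [0.2, 0.0, -0.2]
opening: 0.0619
```

drive_tool([
  {"hand": 0.062,"linear": [0,0,0],"twist": [0,0,0]},
  {"hand": 0.05,"linear": [0,0,0],"twist": [0,0,0]},
  {"hand": 0.05,"linear": [0,0,0],"twist": [0,0,0]},
  {"hand": 0.05,"linear": [0,0,0],"twist": [0,0,0]},
  {"hand": 0.05,"linear": [0,0,0],"twist": [0,0,0]},
])

```text
time_s: 4.55
tool_pos: [0.5394, -0.1281, 0.0018]
tcp_rot: [-1.344, 0.969, -0.971]
force: [-0.8, 0.5, 4.9]
opening: 0.0569
```

drive_tool([
  {"hand": 0.05,"linear": [0,0,0],"twist": [0,0,0]},
  {"hand": 0.05,"linear": [0,0,0],"twist": [0,0,0]},
])

```text
time_s: 4.75
tool_pos: [0.5393, -0.1281, 0.0018]
tcp_rot: [-1.344, 0.969, -0.97]
force: [-1.3, 0.3, 5.1]
opening: 0.0569
```

```bash
python3 - <<'E'
from h import *
im=snapshot('side'); cv2.imwrite('pics/s2.png',cv2.resize(im[120:260,270:430,::-1],None,fx=4,fy=4,interpolation=cv2.INTER_CUBIC))
E
python3 w.py w4
```

```text
4.8 [ 0.5393367  -0.12806956  0.00181131] [[ 3.150e-01  6.000e-04  9.491e-01]
 [-9.491e-01 -3.000e-04  3.150e-01]
 [ 5.000e-04 -1.000e+00  5.000e-04]]
```

View pics/s2.png

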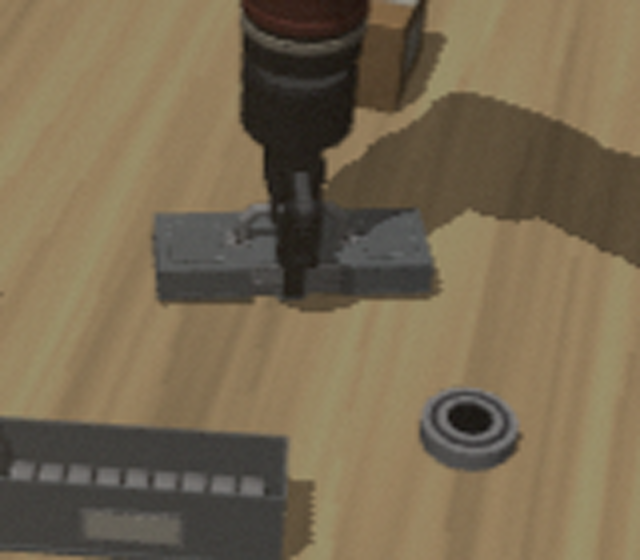

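View pics/w4.png

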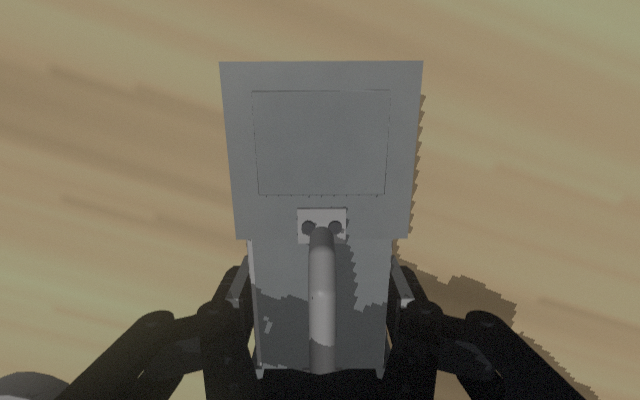

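Pads are on the rim in both cut-outs (opening 56.9 mm). I'll lift gently.

drive_tool([
  {"hand": 0.05,"linear": [0,-0.005,0],"twist": [0,0,0]},
  {"hand": 0.05,"linear": [0,-0.01,0],"twist": [0,0,0]},
  {"hand": 0.05,"linear": [0,-0.01,0],"twist": [0,0,0]},
  {"hand": 0.05,"linear": [0,0,0],"twist": [0,0,0]},
  {"hand": 0.05,"linear": [0,0,0],"twist": [0,0,0]},
], newtons=80)

```text
time_s: 5.35
tool_pos: [0.5393, -0.1281, 0.0267]
tcp_rot: [-1.344, 0.969, -0.971]
force: [-1.3, -0.5, -4.6]
opening: 0.0563
```

```bash
python3 - <<'E'
from h import *
im=snapshot('side'); cv2.imwrite('pics/s3.png',cv2.resize(im[120:260,270:430,::-1],None,fx=4,fy=4,interpolation=cv2.INTER_CUBIC))
E
python3 w.py w5
```

```text
5.4 [ 0.53900391 -0.12799511  0.02623327] [[ 3.149e-01  0.000e+00  9.491e-01]
 [-9.491e-01 -1.000e-04  3.149e-01]
 [ 1.000e-04 -1.000e+00 -0.000e+00]]
```

View pics/s3.png

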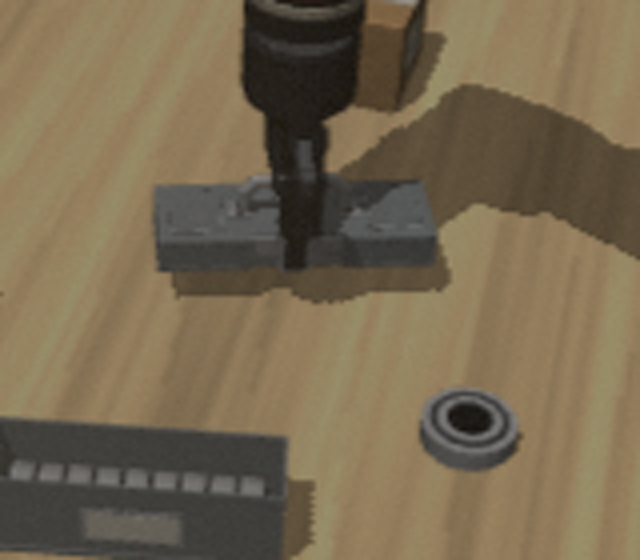

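View pics/w5.png

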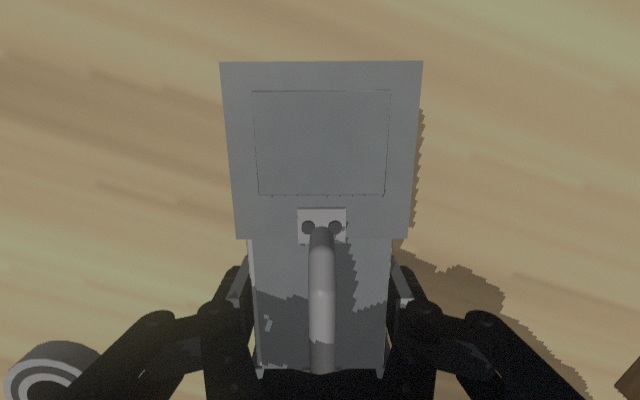

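The lids lifted together and level: the cover corners at (219,62) and (423,62) haven't moved, and the force is −4.6 N. I'll raise them, align the yaw with the tin, and stop beside it to measure it.

drive_tool([
  {"hand": 0.05,"linear": [0,-0.02,0],"twist": [0,0,0]},
  {"hand": 0.05,"linear": [0,-0.03,0],"twist": [0,0,0]},
  {"hand": 0.05,"linear": [0,-0.03,0],"twist": [0,0,0]},
  {"hand": 0.05,"linear": [0,-0.03,0],"twist": [0,2,0]},
  {"hand": 0.05,"linear": [0,-0.03,0],"twist": [0,3.35,0]},
])

```text
time_s: 5.95
tool_pos: [0.5387, -0.1278, 0.1669]
tcp_rot: [-1.308, 1.042, -1.041]
force: [-0.4, -0.5, -3.5]
opening: 0.0567
```

drive_tool([
  {"hand": 0.05,"linear": [0,-0.03,0],"twist": [0,2,0]},
  {"hand": 0.05,"linear": [-0.015,-0.022,0.01],"twist": [0,0,0]},
  {"hand": 0.05,"linear": [-0.025,-0.014,0.02],"twist": [0,0,0]},
  {"hand": 0.05,"linear": [-0.025,-0.008,0.02],"twist": [0,0,0]},
  {"hand": 0.05,"linear": [-0.025,0,0.02],"twist": [0,0,0]},
])

```text
time_s: 6.45
tool_pos: [0.5915, -0.0254, 0.2415]
tcp_rot: [-1.293, 1.065, -1.068]
force: [0.2, -0.4, -4.1]
opening: 0.0568
```

drive_tool([
  {"hand": 0.05,"linear": [-0.018,0,0.011],"twist": [0,0,0]},
  {"hand": 0.05,"linear": [0,0,0],"twist": [0,0,0]},
  {"hand": 0.05,"linear": [0,0,0],"twist": [0,0,0]},
  {"hand": 0.05,"linear": [0,0,0],"twist": [0,0,0]},
])

```text
time_s: 6.85
tool_pos: [0.5976, -0.0071, 0.2399]
tcp_rot: [-1.294, 1.067, -1.067]
force: [-0.1, -0.6, -4.2]
opening: 0.0565
```

```bash
python3 w.py w6
```

```text
6.85 [ 0.59762396 -0.00714885  0.23992553] [[ 1.904e-01 -6.000e-04  9.817e-01]
 [-9.817e-01 -2.000e-04  1.904e-01]
 [ 1.000e-04 -1.000e+00 -7.000e-04]]
```

View pics/w6.png

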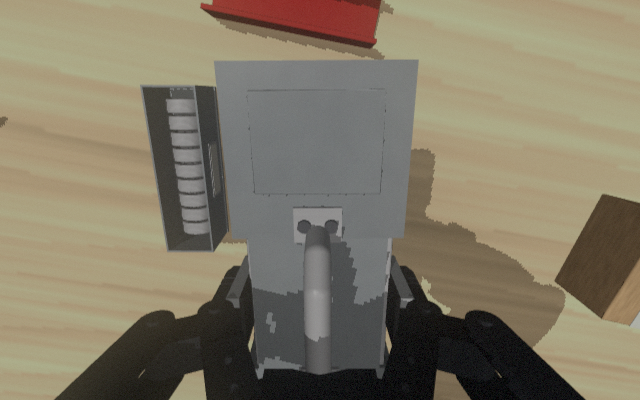

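Run:
```python
import cv2
a=cv2.imread("pics/w6.png"); cv2.imwrite("pics/w6c.png",cv2.resize(a[75:265,130:240],None,fx=3.1,fy=3.1,interpolation=cv2.INTER_CUBIC))
```

```text
(no output)
```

View pics/w6c.png

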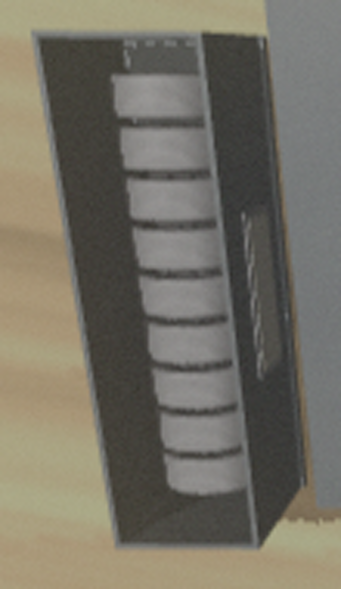

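The tin's rim corners in the crop are at (33,32), (202,33), (259,548), (116,547). One more wrist view, shifted sideways, gives the rim height.

drive_tool([
  {"hand": 0.05,"linear": [0.02,0,0],"twist": [0,0,0]},
  {"hand": 0.05,"linear": [0.03,0,0],"twist": [0,0,0]},
  {"hand": 0.05,"linear": [0.02,0,0],"twist": [0,0,0]},
  {"hand": 0.05,"linear": [0,0,0],"twist": [0,0,0]},
  {"hand": 0.05,"linear": [0,0,0],"twist": [0,0,0]},
])

```text
time_s: 7.4
tool_pos: [0.6111, -0.0759, 0.2402]
tcp_rot: [-1.293, 1.068, -1.067]
force: [0.3, -0.0, -4.2]
opening: 0.0569
```

```bash
python3 w.py w7;  python3 - <<'E'
import cv2
a=cv2.imread("pics/w7.png"); cv2.imwrite("pics/w7c.png",cv2.resize(a[75:265,40:160],None,fx=3.1,fy=3.1,interpolation=cv2.INTER_CUBIC))
E
```

```text
7.4 [ 0.61106292 -0.07592273  0.24015265] [[ 1.892e-01 -4.000e-04  9.819e-01]
 [-9.819e-01  4.000e-04  1.892e-01]
 [-5.000e-04 -1.000e+00 -3.000e-04]]
```

View pics/w7c.png

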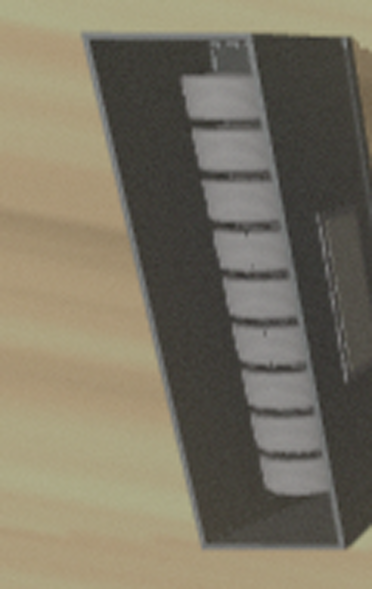

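View pics/w7.png

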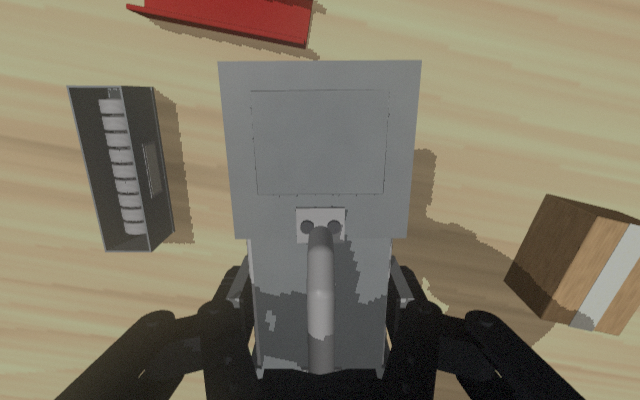

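The second set of tin corners, in w7c, is (83,33), (250,34), (345,547), (203,547). The cover in hand has its far corners at (218,62) and (421,62).

```bash
cat > m3.py <<'E'
from h import *
import json
np.set_printoptions(precision=4,suppress=True)
J=lambda n:json.load(open(n+'.json'))
L=lambda n:{k:np.array(v) for k,v in J(n)['c'].items()}
c1,c2=L('w6'),L('w7')
p1=un([(33,32),(202,33),(259,548),(116,547)],3.1,(130,75)); p2=un([(83,33),(250,34),(345,547),(203,547)],3.1,(40,75))
X=tri(c1,p1,c2,p2);print(X,X.mean(0))
for c,p in((c1,p1),(c2,p2)):
    Y=atz(c,p,.06); m=Y.mean(0); l=(Y[0]+Y[1]-Y[2]-Y[3])/2; w=(Y[0]+Y[3]-Y[1]-Y[2])/2
    print(' atz',m[:2],'L',np.hypot(*l[:2]),np.degrees(np.arctan2(l[1],l[0])),'W',np.hypot(*w[:2]),np.degrees(np.arctan2(w[1],w[0])))
# in hand
for n,p in(('w4',[(219,62),(423,62)]),('w5',[(219,62),(423,62)]),('w6',[(215,61),(418,60)]),('w7',[(218.5,62),(421.5,61.5)])):
    j=J(n); Y=atz(L(n),p,j['p'][2]+.0302); R=Ro.from_rotvec(j['r']).as_matrix()
    print(n,(Y-j['p'])@R*1000)
    # whole lid w2 measure in its own tool frame
E
python3 m3.py
```

```text
[[0.655  0.1759 0.0599]
 [0.6646 0.1246 0.0621]
 [0.493  0.0935 0.0595]
 [0.4826 0.1447 0.0583]] [0.5738 0.1347 0.0599]
 atz [0.5739 0.1346] L 0.17435153077110516 10.538773377715232 W 0.051399598664351426 100.5998638257578
 atz [0.5742 0.1346] L 0.17406897395437268 10.70037337838672 W 0.05102825163019625 100.76530009416325
w4 [[-31.7837 -30.1668  93.2927]
 [ 33.4339 -30.1359  93.2851]]
w5 [[-31.8044 -30.2056  93.2762]
 [ 33.3678 -30.1981  93.2693]]
w6 [[-33.1589 -30.2657  93.5925]
 [ 31.5794 -30.2597  93.8767]]
w7 [[-32.1036 -30.211   93.3192]
 [ 32.731  -30.2418  93.4555]]
```

Measured tin: centre (0.574, 0.1346), rim height 59.9 mm, yaw about 10.7°. The cover's centre is about 1.3 mm behind the TCP along the tool's z. Moving over the tin now.

drive_tool([
  {"hand": 0.05,"linear": [-0.015,0,0.0007],"twist": [0,0,0]},
  {"hand": 0.05,"linear": [-0.025,0,0.001],"twist": [0,0,0]},
  {"hand": 0.05,"linear": [-0.03,0,0.001],"twist": [0,0,0]},
  {"hand": 0.05,"linear": [-0.03,0,0.001],"twist": [0,0,0]},
  {"hand": 0.05,"linear": [-0.03,0.01,0.001],"twist": [0,0,0]},
])

```text
time_s: 7.95
tool_pos: [0.5909, 0.0558, 0.2318]
tcp_rot: [-1.293, 1.064, -1.067]
force: [-0.2, -0.9, -5.1]
opening: 0.0567
```

drive_tool([
  {"hand": 0.05,"linear": [-0.03,0.02,0],"twist": [0,0,0]},
  {"hand": 0.05,"linear": [-0.025,0.02,0],"twist": [0,0,0]},
  {"hand": 0.05,"linear": [-0.02,0.025,0],"twist": [0,0,0]},
  {"hand": 0.05,"linear": [-0.0087,0.025,0],"twist": [0,0,0]},
  {"hand": 0.05,"linear": [0,0.025,0],"twist": [0,0,0]},
])

```text
time_s: 8.45
tool_pos: [0.574, 0.1384, 0.1146]
tcp_rot: [-1.295, 1.064, -1.064]
force: [0.4, 0.0, -3.9]
opening: 0.0571
```

drive_tool([
  {"hand": 0.05,"linear": [0,0.02,0],"twist": [0,0,0]},
  {"hand": 0.05,"linear": [0,0.01,0],"twist": [0,0,0]},
  {"hand": 0.05,"linear": [0,0,0],"twist": [0,0,0]},
  {"hand": 0.05,"linear": [0,0,0],"twist": [0,0,0]},
  {"hand": 0.05,"linear": [0,0,0],"twist": [0,0,0]},
])

```text
time_s: 8.95
tool_pos: [0.576, 0.1356, 0.0869]
tcp_rot: [-1.293, 1.065, -1.068]
force: [-0.1, -0.6, -3.8]
opening: 0.0566
```

```bash
python3 w.py w8
python3 - <<'E'
from h import *
im=snapshot('side'); cv2.imwrite('pics/s4.png',im[:,:,::-1]);cv2.imwrite('pics/s4c.png',cv2.resize(im[190:280,245:365,::-1],None,fx=6,fy=6,interpolation=cv2.INTER_CUBIC))
im=snapshot('top'); cv2.imwrite('pics/t4.png',im[:,:,::-1]);cv2.imwrite('pics/t4c.png',cv2.resize(im[150:260,210:310,::-1],None,fx=5,fy=5,interpolation=cv2.INTER_CUBIC))
E
```

```text
8.95 [0.57597312 0.13561112 0.08687433] [[ 1.910e-01  2.200e-03  9.816e-01]
 [-9.816e-01 -0.000e+00  1.910e-01]
 [ 5.000e-04 -1.000e+00  2.200e-03]]
```

View pics/s4c.png

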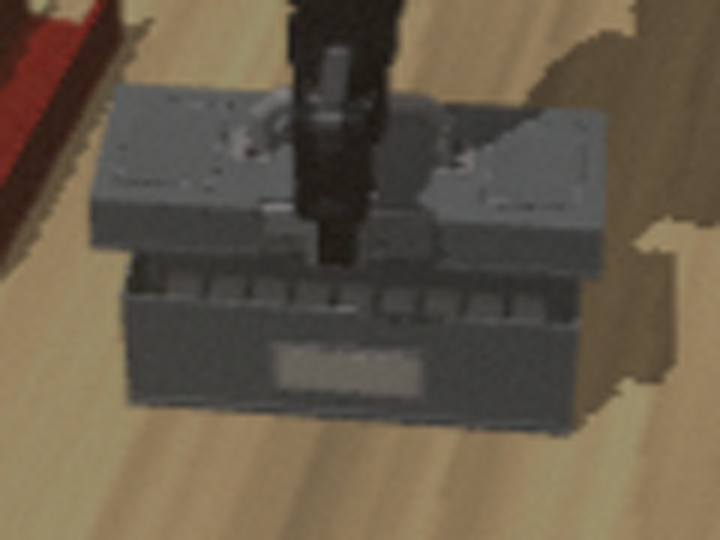

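View pics/t4c.png

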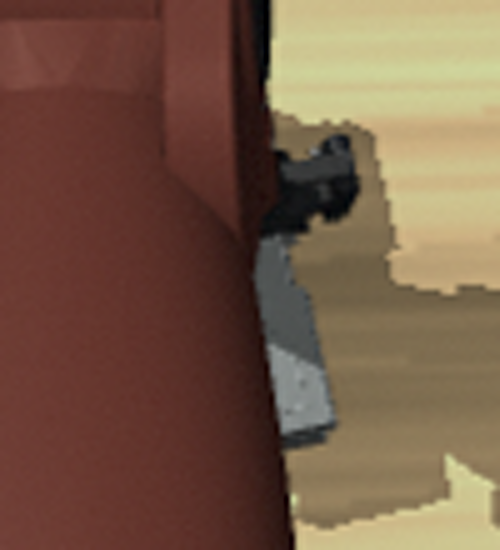

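View pics/w8.png

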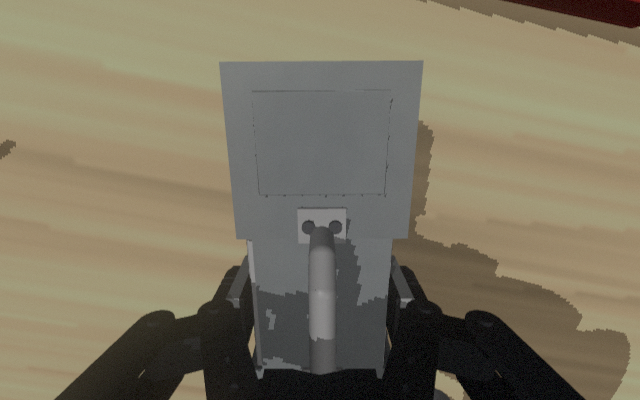

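The side crop shows the lids hovering over the tin. Cover corners are at (92,200), (115,85), (607,115), (603,230) and the tin's near rim corners at (127,292) and (578,322). I'll check the relative offset with the side camera alone.

```bash
cat > m4.py <<'E'
from h import *
np.set_printoptions(precision=4,suppress=True)
s=get_calibration('side')
lid=atz(s,un([(92,200),(115,85),(607,115),(603,230)],6,(245,190)),.0865+.0302)
a=np.radians(10.7); ux=np.array([np.cos(a),np.sin(a)]); uy=np.array([-ux[1],ux[0]])
tn=atz(s,un([(127,292),(578,322)],6,(245,190)),.06)
tf=atz(s,un([(50,328),(452,352),(447,437),(32,408)],5.5,(260,165)),.06)
f=lambda X: np.c_[X[:,:2]@ux,X[:,:2]@uy]*1000
print('lid',f(lid),f(lid).mean(0)); print('tin near',f(tn),f(tn).mean(0)); print('tin0',f(tf),f(tf).mean(0))
print('wrist tin',np.array([.574,.1346])@ux,np.array([.574,.1346])@uy,'TCP',np.array([.5757,.1352])@ux,np.array([.5757,.1352])@uy)
E
python3 m4.py
```

```text
lid [[681.6105  61.0188]
 [683.9307  -3.7242]
 [494.1516  -4.7923]
 [493.9271  58.8271]] [588.405   27.8324]
tin near [[673.276   51.2627]
 [500.2878  50.7827]] [586.7819  51.0227]
tin0 [[673.949    4.2439]
 [499.9398   2.4411]
 [500.3209  53.3113]
 [673.7804  53.0049]] [586.9975  28.2503]
wrist tin 0.5890104716469338 0.025687045183449313 TCP 0.5907923133702893 0.025960979615219978
```

The offset along the length is +0.5 to +1.5 mm, so I'll shift −0.7 mm and lower slowly while watching the force.

drive_tool([
  {"hand": 0.05,"linear": [0,0.01,-0.0007],"twist": [0,0,0]},
  {"hand": 0.05,"linear": [0,0.008,0],"twist": [0,0,0]},
  {"hand": 0.05,"linear": [0,0,0],"twist": [0,0,0]},
  {"hand": 0.05,"linear": [0,0,0],"twist": [0,0,0]},
])

```text
time_s: 9.5
tool_pos: [0.5739, 0.1353, 0.0666]
tcp_rot: [-1.295, 1.067, -1.066]
force: [0.0, 0.5, -3.8]
opening: 0.0564
```

drive_tool([
  {"hand": 0.05,"linear": [0,0.002,0],"twist": [0,0,0]},
  {"hand": 0.05,"linear": [0,0.002,0],"twist": [0,0,0]},
  {"hand": 0.05,"linear": [0,0.002,0],"twist": [0,0,0]},
  {"hand": 0.05,"linear": [0,0,0],"twist": [0,0,0]},
])

```text
time_s: 9.9
tool_pos: [0.5742, 0.1353, 0.061]
tcp_rot: [-1.294, 1.067, -1.066]
force: [-0.6, 0.7, -4.5]
opening: 0.0567
```

drive_tool([
  {"hand": 0.05,"linear": [0,0.0015,0],"twist": [0,0,0]},
  {"hand": 0.05,"linear": [0,0.0015,0],"twist": [0,0,0]},
  {"hand": 0.05,"linear": [0,0,0],"twist": [0,0,0]},
])

```text
time_s: 10.2
tool_pos: [0.5743, 0.1353, 0.058]
tcp_rot: [-1.294, 1.067, -1.066]
force: [-0.4, 0.6, -3.2]
opening: 0.0565
```

There's no contact and the plug is about 4 mm inside the mouth. I'll keep lowering.

drive_tool([
  {"hand": 0.05,"linear": [0,0.002,0],"twist": [0,0,0]},
  {"hand": 0.05,"linear": [0,0.002,0],"twist": [0,0,0]},
  {"hand": 0.05,"linear": [0,0.002,0],"twist": [0,0,0]},
  {"hand": 0.05,"linear": [0,0,0],"twist": [0,0,0]},
])

```text
time_s: 10.6
tool_pos: [0.5741, 0.1353, 0.0518]
tcp_rot: [-1.294, 1.067, -1.066]
force: [0.8, 0.8, -3.9]
opening: 0.0565
```

drive_tool([
  {"hand": 0.05,"linear": [0,0.002,0],"twist": [0,0,0]},
  {"hand": 0.05,"linear": [0,0.002,0],"twist": [0,0,0]},
  {"hand": 0.05,"linear": [0,0,0],"twist": [0,0,0]},
  {"hand": 0.05,"linear": [0,0,0],"twist": [0,0,0]},
])

```text
time_s: 11.0
tool_pos: [0.5744, 0.1353, 0.0482]
tcp_rot: [-1.294, 1.067, -1.067]
force: [-0.6, 0.2, -5.0]
opening: 0.0565
```

drive_tool([
  {"hand": 0.05,"linear": [0,0.001,0],"twist": [0,0,0]},
  {"hand": 0.05,"linear": [0,0.001,0],"twist": [0,0,0]},
  {"hand": 0.05,"linear": [0,0,0],"twist": [0,0,0]},
  {"hand": 0.05,"linear": [0,0,0],"twist": [0,0,0]},
])

```text
time_s: 11.4
tool_pos: [0.5744, 0.1353, 0.0462]
tcp_rot: [-1.294, 1.066, -1.067]
force: [-0.4, 0.1, -4.8]
opening: 0.0567
```

drive_tool([
  {"hand": 0.05,"linear": [0,0.0007,0],"twist": [0,0,0]},
  {"hand": 0.05,"linear": [0,0,0],"twist": [0,0,0]},
  {"hand": 0.05,"linear": [0,0,0],"twist": [0,0,0]},
])

```text
time_s: 11.7
tool_pos: [0.5745, 0.1353, 0.046]
tcp_rot: [-1.294, 1.066, -1.067]
force: [-2.3, 0.0, 1.6]
opening: 0.0565
```

drive_tool([
  {"hand": 0.05,"linear": [0,0.0007,0],"twist": [0,0,0]},
  {"hand": 0.05,"linear": [0,0,0],"twist": [0,0,0]},
  {"hand": 0.05,"linear": [0,0,0],"twist": [0,0,0]},
])

```text
time_s: 12.0
tool_pos: [0.5745, 0.1353, 0.0459]
tcp_rot: [-1.294, 1.066, -1.067]
force: [-6.0, -1.1, 6.9]
opening: 0.0567
```

Contact came at TCP z 0.046, and 0.0458 was expected for fully home. I'll check by picture before releasing.

```bash
python3 w.py w9
python3 - <<'E'
from h import *
im=snapshot('side'); cv2.imwrite('pics/s5c.png',cv2.resize(im[190:280,245:365,::-1],None,fx=6,fy=6,interpolation=cv2.INTER_CUBIC))
E
```

```text
12.0 [0.57451091 0.13532055 0.04591326] [[ 1.909e-01  4.000e-04  9.816e-01]
 [-9.816e-01 -2.000e-04  1.909e-01]
 [ 3.000e-04 -1.000e+00  4.000e-04]]
```

View pics/s5c.png

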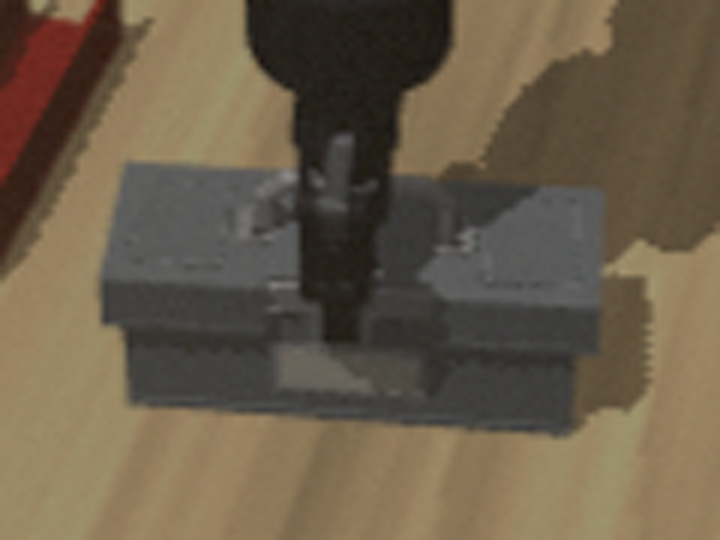

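View pics/w9.png

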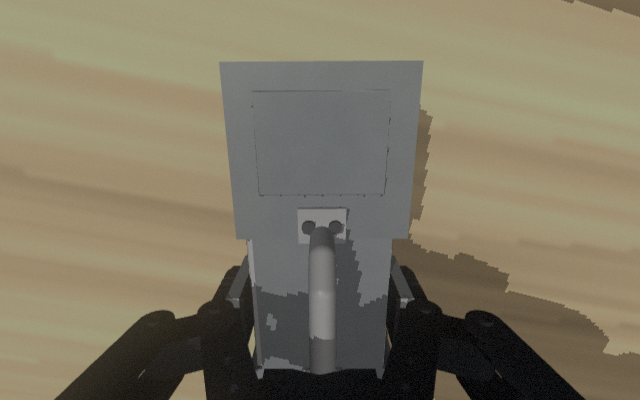

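The cover sits evenly over the tin: its skirt is parallel to the rim and the wrist view is unchanged. Releasing now, then rising to the handle.

drive_tool([
  {"hand": 0.062,"linear": [0,0,0],"twist": [0,0,0]},
  {"hand": 0.07,"linear": [0,0,0],"twist": [0,0,0]},
  {"hand": 0.085,"linear": [0,0,0],"twist": [0,0,0]},
  {"hand": 0.085,"linear": [0,0,0],"twist": [0,0,0]},
  {"hand": 0.085,"linear": [0,0,0],"twist": [0,0,0]},
])

```text
time_s: 12.6
tool_pos: [0.5744, 0.1353, 0.0448]
tcp_rot: [-1.294, 1.066, -1.067]
force: [-0.3, 0.4, 1.1]
opening: 0.0849
```

drive_tool([
  {"hand": 0.085,"linear": [0,-0.01,0],"twist": [0,0,0]},
  {"hand": 0.085,"linear": [0,-0.015,0],"twist": [0,0,0]},
  {"hand": 0.085,"linear": [0,-0.0135,0],"twist": [0,0,0]},
  {"hand": 0.085,"linear": [0,0,0],"twist": [0,0,0]},
  {"hand": 0.085,"linear": [0,0,0],"twist": [0,0,0]},
])

```text
time_s: 13.1
tool_pos: [0.575, 0.1353, 0.0842]
tcp_rot: [-1.293, 1.065, -1.067]
force: [-0.6, -0.7, 0.4]
opening: 0.085
```

```bash
python3 w.py w10
python3 - <<'E'
from h import *
im=snapshot('side'); cv2.imwrite('pics/s6c.png',cv2.resize(im[190:280,245:365,::-1],None,fx=6,fy=6,interpolation=cv2.INTER_CUBIC))
E
```

```text
13.1 [0.57501476 0.13532751 0.0842391 ] [[ 1.909e-01  1.600e-03  9.816e-01]
 [-9.816e-01 -1.000e-04  1.909e-01]
 [ 4.000e-04 -1.000e+00  1.500e-03]]
```

View pics/s6c.png

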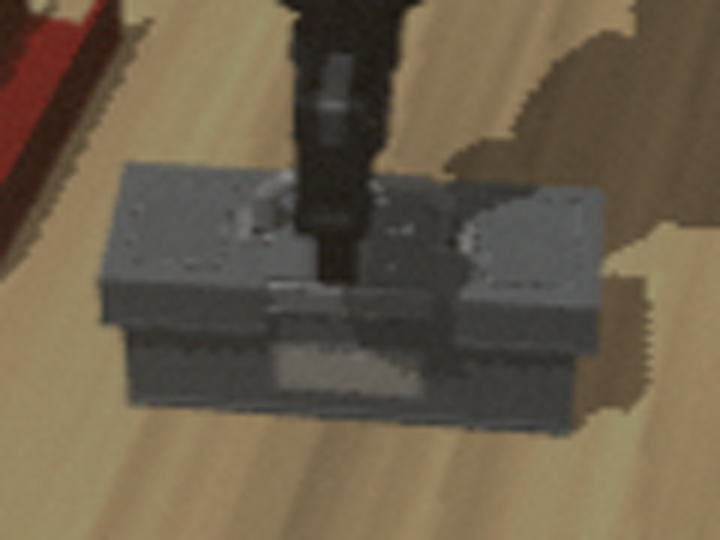

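View pics/w10.png

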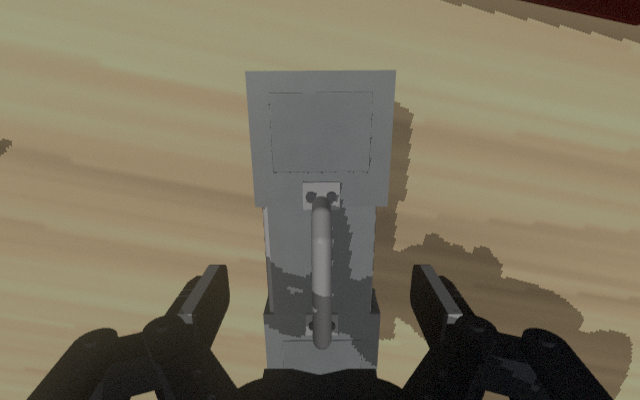

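The hand is centred on the bar (column 321, finger midpoint 320). Closing on the handle.

drive_tool([
  {"hand": 0.02,"linear": [0,0,0],"twist": [0,0,0]},
  {"hand": 0.02,"linear": [0,0,0],"twist": [0,0,0]},
  {"hand": 0.02,"linear": [0,0,0],"twist": [0,0,0]},
  {"hand": 0.02,"linear": [0,0,0],"twist": [0,0,0]},
  {"hand": 0.02,"linear": [0,0,0],"twist": [0,0,0]},
], newtons=60)

```text
time_s: 13.7
tool_pos: [0.5744, 0.1353, 0.0833]
tcp_rot: [-1.294, 1.067, -1.067]
force: [-0.2, -0.8, -0.0]
opening: 0.02
```

drive_tool([
  {"hand": 0.005,"linear": [0,0,0],"twist": [0,0,0]},
  {"hand": 0.005,"linear": [0,0,0],"twist": [0,0,0]},
  {"hand": 0.005,"linear": [0,0,0],"twist": [0,0,0]},
  {"hand": 0.005,"linear": [0,0,0],"twist": [0,0,0]},
  {"hand": 0.005,"linear": [0,0,0],"twist": [0,0,0]},
])

```text
time_s: 14.2
tool_pos: [0.5745, 0.1353, 0.0835]
tcp_rot: [-1.294, 1.066, -1.067]
force: [-0.4, -0.6, 1.9]
opening: 0.0068
```

```bash
python3 w.py w11
```

```text
14.2 [0.57447927 0.13528771 0.08345882] [[ 1.909e-01  2.000e-04  9.816e-01]
 [-9.816e-01 -1.000e-04  1.909e-01]
 [ 2.000e-04 -1.000e+00  2.000e-04]]
```

View pics/w11.png

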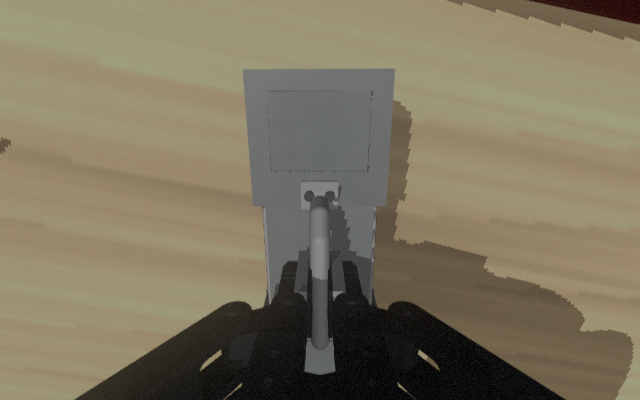

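The bar is between the pads (opening 6.8 mm with some pad give). I'll firm the grip and lift slowly.

drive_tool([
  {"hand": 0.0,"linear": [0,0,0],"twist": [0,0,0]},
  {"hand": 0.0,"linear": [0,-0.001,0],"twist": [0,0,0]},
  {"hand": 0.0,"linear": [0,-0.002,0],"twist": [0,0,0]},
  {"hand": 0.0,"linear": [0,-0.003,0],"twist": [0,0,0]},
  {"hand": 0.0,"linear": [0,-0.003,0],"twist": [0,0,0]},
])

```text
time_s: 14.75
tool_pos: [0.5743, 0.1353, 0.0925]
tcp_rot: [-1.294, 1.067, -1.066]
force: [-0.1, -0.7, -2.0]
opening: 0.0072
```

drive_tool([
  {"hand": 0.0,"linear": [0,-0.003,0],"twist": [0,0,0]},
  {"hand": 0.0,"linear": [0,-0.003,0],"twist": [0,0,0]},
  {"hand": 0.0,"linear": [0,-0.003,0],"twist": [0,0,0]},
  {"hand": 0.0,"linear": [0,0,0],"twist": [0,0,0]},
  {"hand": 0.0,"linear": [0,0,0],"twist": [0,0,0]},
])

```text
time_s: 15.25
tool_pos: [0.5745, 0.1353, 0.1014]
tcp_rot: [-1.294, 1.066, -1.067]
force: [-0.1, 0.2, -1.8]
opening: 0.0068
```

```bash
python3 w.py w12
python3 - <<'E'
from h import *
im=snapshot('side'); cv2.imwrite('pics/s7c.png',cv2.resize(im[180:280,245:365,::-1],None,fx=6,fy=6,interpolation=cv2.INTER_CUBIC))
E
```

```text
15.25 [0.57447068 0.13531105 0.10143091] [[ 1.909e-01  2.000e-04  9.816e-01]
 [-9.816e-01 -1.000e-04  1.909e-01]
 [ 1.000e-04 -1.000e+00  2.000e-04]]
```

View pics/s7c.png

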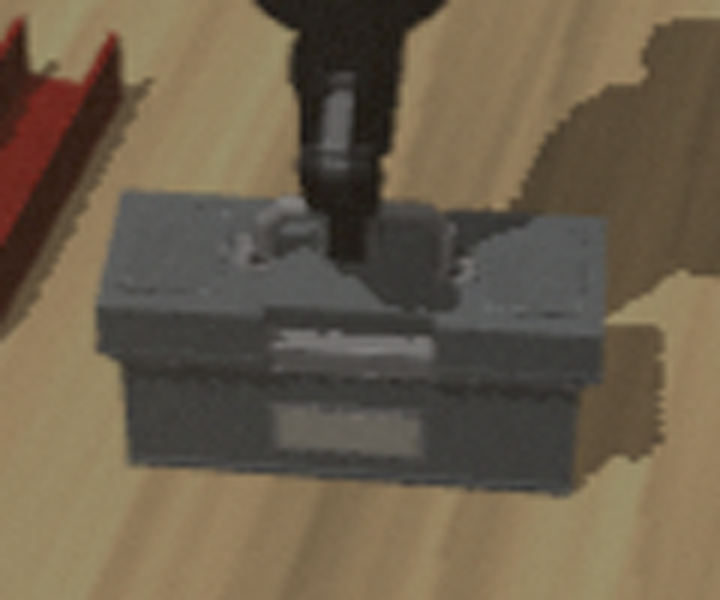

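View pics/w12.png

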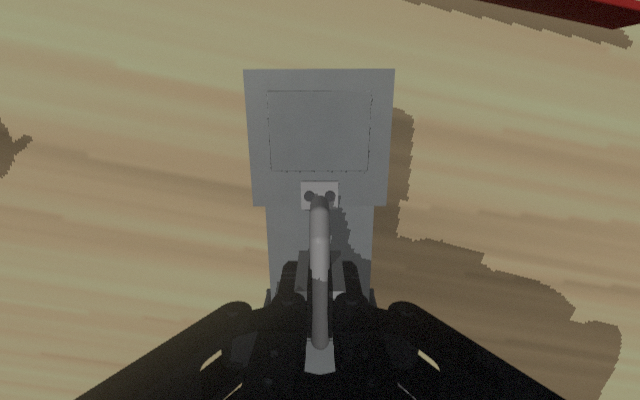

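The cover is rising alone and level (force about −2 N). The bare rim of the inner lid shows in the cut-out, still at seat height. I'll continue to 100 mm.

drive_tool([
  {"hand": 0.0,"linear": [0,-0.005,0],"twist": [0,0,0]},
  {"hand": 0.0,"linear": [0,-0.008,0],"twist": [0,0,0]},
  {"hand": 0.0,"linear": [0,-0.012,0],"twist": [0,0,0]},
  {"hand": 0.0,"linear": [0,-0.015,0],"twist": [0,0,0]},
  {"hand": 0.0,"linear": [0,-0.015,0],"twist": [0,0,0]},
])

```text
time_s: 15.85
tool_pos: [0.5747, 0.1353, 0.1583]
tcp_rot: [-1.293, 1.066, -1.067]
force: [0.5, 0.5, -2.9]
opening: 0.0069
```

drive_tool([
  {"hand": 0.0,"linear": [0,-0.012,0],"twist": [0,0,0]},
  {"hand": 0.0,"linear": [0,-0.01,0],"twist": [0,0,0]},
  {"hand": 0.0,"linear": [0,-0.005,0],"twist": [0,0,0]},
  {"hand": 0.0,"linear": [0,0,0],"twist": [0,0,0]},
  {"hand": 0.0,"linear": [0,0,0],"twist": [0,0,0]},
])

```text
time_s: 16.35
tool_pos: [0.5742, 0.1353, 0.1829]
tcp_rot: [-1.295, 1.067, -1.066]
force: [-0.1, 0.2, -2.4]
opening: 0.0068
```

drive_tool([
  {"hand": 0.0,"linear": [0,0,0],"twist": [0,0,0]},
  {"hand": 0.0,"linear": [0,0,0],"twist": [0,0,0]},
  {"hand": 0.0,"linear": [0,0,0],"twist": [0,0,0]},
])

```text
time_s: 16.65
tool_pos: [0.5742, 0.1353, 0.1829]
tcp_rot: [-1.294, 1.067, -1.066]
force: [-0.5, -0.2, -2.0]
opening: 0.007
```

```bash
python3 w.py w13
python3 - <<'E'
from h import *
im=snapshot('side'); cv2.imwrite('pics/s8.png',im[:,:,::-1]); cv2.imwrite('pics/s8c.png',cv2.resize(im[150:280,235:375,::-1],None,fx=4.5,fy=4.5,interpolation=cv2.INTER_CUBIC))
im=snapshot('top'); cv2.imwrite('pics/t8.png',im[:,:,::-1])
E
```

```text
16.65 [0.57418608 0.13531761 0.18293472] [[ 1.909e-01 -7.000e-04  9.816e-01]
 [-9.816e-01 -1.000e-04  1.909e-01]
 [-0.000e+00 -1.000e+00 -7.000e-04]]
```

View pics/s8c.png

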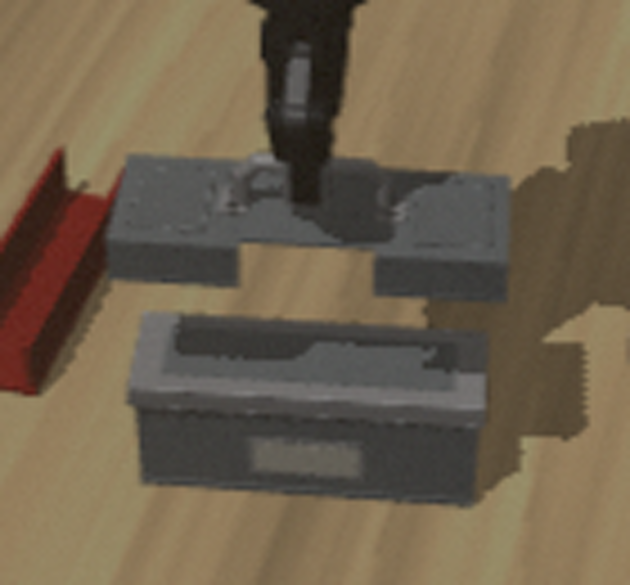

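View pics/w13.png

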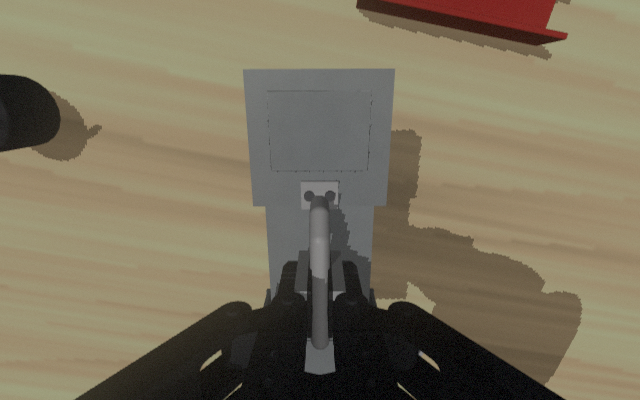

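View pics/s8.png

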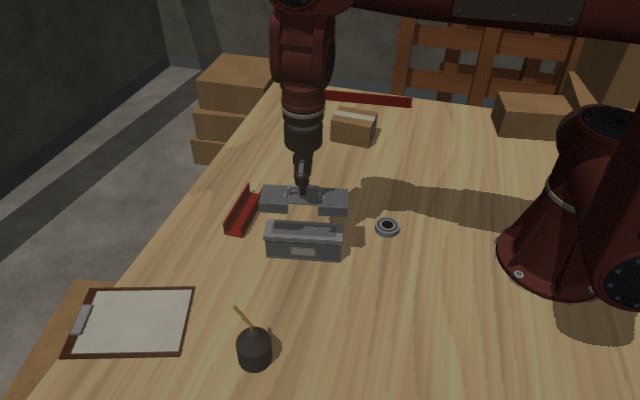

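View pics/t8.png

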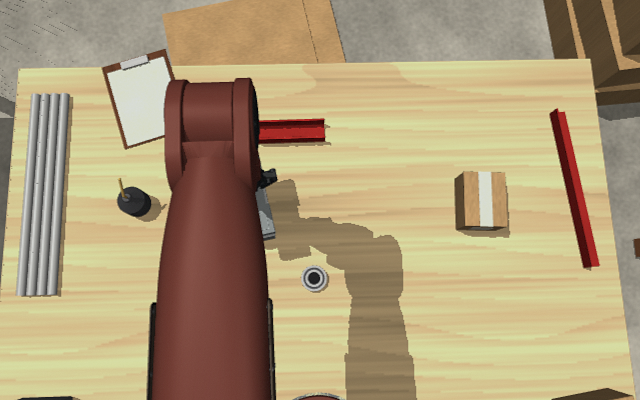

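The cover is held level, about 99 mm above where it was nested. The inner lid sits flush and parallel on the tin's edge. The bearing (314,278), carton (481,200), channel and oil can look unmoved in the top view. Handing in.

```bash
python3 -c "
from workcell import manip
print(manip.sign_off()); o=manip.observe(); print(o['time_s'],o['tool_pos'],o['opening'],o['force'])"
```

```text
the job is handed in; nothing more can be done
None
the job is handed in; nothing more can be done
```

The tin is closed and the job was handed in at about 16.8 s. The inner lid is seated in the tin, and the gripper is holding the cover level above it, about 99 mm over where it was nested.

- **Carry and seating:** I pinched the inner lid's rim through the cover's cut-outs and carried both lids together. The weight reading stayed around −4 N (−3.2 to −5.1 N). The plug went into the mouth without touching, and the lid came to rest at TCP z 0.046, where 0.0458 was expected for fully home.
- **Cover lift:** After letting go of the rim I took the bow handle and lifted. The reading was then about −2 N, which is the cover alone. In the side picture the inner lid's rim lies flat and parallel on the tin's edge. The bearing, channel, carton and oil can look unmoved.

**Disagreements:**
- Side and wrist cameras differed by 1–3 mm on the tin's position, so I aimed by the wrist camera plus a −0.7 mm correction from the side view.
- The cover shifted 1–2 mm within its play during the carry.
- The opening read 6.8 mm on the 9 mm bar and 57 mm on the 58 mm rim. I put this down to the pads giving slightly.

I checked the final seat only by that contact height and by eye in the side picture. I took no separate height measurement after lifting the cover.

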